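# Rinse clock barrels under the pump dispenser

## Task

Sort the brass clock barrels standing on the bench into the carrier tray: the smaller ones upright in a row in the narrow lane, the larger ones upright in a row in the wide lane. Push the loaded tray between the funnel guides until it is fully home against the stop, and only then press the bottle's pump cap fully down at least two times, letting it come right up after each press. Leave the tray home with all barrels in their lanes, and do not disturb the blower, the tin and the loupe.

Things in the scene. Friction and masses are not known exactly. Their poses are not given: they have to be found in the camera images.
- small1_mid (a point): brass clock barrel, small size, standing upright: drum 26 mm across on a toothed wheel 30 mm across, 4 mm thick, at the bottom; 26 mm high, plus a steel arbor stub 7 mm across, 6 mm high, on top. Point on its axis, 13 mm above its underside; z up along the axis. Grip the drum. May be absent (None)
- small2_mid (a point): brass clock barrel, small size, standing upright: drum 26 mm across on a toothed wheel 30 mm across, 4 mm thick, at the bottom; 26 mm high, plus a steel arbor stub 7 mm across, 6 mm high, on top. Point on its axis, 13 mm above its underside; z up along the axis. Grip the drum. May be absent (None)
- small3_mid (a point): brass clock barrel, small size, standing upright: drum 26 mm across on a toothed wheel 30 mm across, 4 mm thick, at the bottom; 26 mm high, plus a steel arbor stub 7 mm across, 6 mm high, on top. Point on its axis, 13 mm above its underside; z up along the axis. Grip the drum. May be absent (None)
- large1_mid (a point): brass clock barrel, large size, standing upright: drum 38 mm across on a toothed wheel 42 mm across, 4 mm thick, at the bottom; 26 mm high, plus a steel arbor stub 7 mm across, 6 mm high, on top. Point on its axis, 13 mm above its underside; z up along the axis. Grip the drum. May be absent (None)
- large2_mid (a point): brass clock barrel, large size, standing upright: drum 38 mm across on a toothed wheel 42 mm across, 4 mm thick, at the bottom; 26 mm high, plus a steel arbor stub 7 mm across, 6 mm high, on top. Point on its axis, 13 mm above its underside; z up along the axis. Grip the drum. May be absent (None)
- large3_mid (a point): brass clock barrel, large size, standing upright: drum 38 mm across on a toothed wheel 42 mm across, 4 mm thick, at the bottom; 26 mm high, plus a steel arbor stub 7 mm across, 6 mm high, on top. Point on its axis, 13 mm above its underside; z up along the axis. Grip the drum. May be absent (None)
- carrier: loose aluminium tray with dark steel walls, 126 mm (x) by 158 mm (y), flat on the bench; origin at the centre of its underside, z up. Floor top at z = 4 mm. Two lanes run along y between 4 mm outer walls and a solid rib 30 mm wide between them, tops at z = 12 mm. Leading end (+y) low, corners rounded; trailing end (-y) is the push plate. About 350 g empty; slides when pushed on that plate
- narrow_lane (a point): middle of the carrier's narrow lane, on its floor, at x = -40, y = 0 mm in the carrier's frame, same axes; 38 mm clear in x, 146 mm clear in y; takes three small barrels in a row
- wide_lane (a point): middle of the carrier's wide lane, on its floor, at x = +34, y = 0 mm in the carrier's frame, same axes; 50 mm clear in x, 146 mm clear in y; takes three large barrels in a row
- push_plate (a point): centre of the outer face (y = -79 mm) of the upright push plate at the carrier's trailing end: full width (126 mm), 30 mm high, 6 mm thick; point 15 mm above the bench, same axes as the carrier
- station: fixed guides; origin on the bench at the nest's centre, z up. The carrier goes in along +y. Steel bars 14 mm high: 130 mm apart from y = 5 to 80 mm, opening as a funnel to 196 mm apart at y = -56 mm; stop bar face at y = 80 mm. Home: the carrier's origin and axes coincide with the station's, leading end within about 1 mm of the stop bar
- cap_top (a point): centre of the flat top of the black pump cap, a disc 42 mm across, 168 mm above the bench when up; pressed straight down. It tops a white bottle 72 mm across fixed to the bench with its axis at x = 0, y = 165 mm in the station's frame; its thin spout points to the nest, reaching y = 95 mm about 155 mm above the bench
- cap (a joint): travel of the sprung pump cap in m: 0 fully up, 0.012 fully down; takes about 1.6 N to start and 6.4 N at full travel, and springs back up when let go
- blower: red rubber dust blower standing on its bulb, 60 mm across, 107 mm high; origin at the centre of its underside. A bystander, to be left alone
- tin: round steel tin, 62 mm across, 25 mm high; origin at the centre of its underside. A bystander, to be left alone
- loupe: black eye loupe standing on its rim, 34 mm across, 34 mm high; origin at the centre of its underside. A bystander, to be left alone
Things that resemble listed ones, but are neither listed nor needed, are in the scene too. What is shaped like the part that bears large1_mid but red is not meant. Several things have the shape of the carrier; the one meant has the colours described above.

How it is judged:
By the outcome, as a careful person would: the job done as asked, in the order asked, and still so for the second after the job is handed in, with the robot touching nothing.
Of small1, small2, small3, large1, large2, large3 only 4 to 6 are there at a start; the rules pass over those that are not, and their reading is None.
At some moment in a run one of small1, small2, small3, large1, large2, large3 may be knocked a few centimetres aside while the robot is not near it.
It also fails if it takes over 210 s, if anything falls off the work surface, if the arm or the gripper's body presses on something with over 40 N, if the wrist force passes 120 N, or if a joint passes its speed limit or range.

## Robot

A 6-joint arm with a two-finger parallel gripper is mounted at the origin on the work surface. World frame = base frame: x ahead of the robot, y to its left, z up, the work surface at z = 0. Lengths are in m, angles in rad, forces in N, time in s.
With the tool pointing down it reaches from about 0.35 to 0.8 m from the base axis. Payload 7.3 kg.
Tool frame: the origin (TCP) lies between the finger pads; the fingertips stand 25 mm ahead of it and the grasp point (between the pads) lies 6 mm ahead of it (r.tip_extent is the distance from the TCP to the fingertips, in m); z points along the fingers, y is the line along which they close (so a half turn about z gives the same grasp; the last joint's range is limited). The gripper opens to 85 mm and grips with 20 to 120 N. Pads are 22 mm wide; open, the fingers measure 114 mm over their backs; the gripper's body (76 mm by 85 mm) begins 54 mm behind the grasp point. The pads swing forward as they close: fully open they stand 13 mm farther back than shut.
Start: joints at [1.032, 0.342, 1.524, -0, 1.275, -0.146], TCP at [0.201, 0.485, 0.256] pointing down, gripper open.
Joint ranges: [-2.53, 2.53], [-0.77, 2.02], [0.04, 2.7], [-1, 4.14], [0.28, 2.66], [-3.11, 3.11]. Speed limits (rad/s): [2.57, 2.57, 3.14, 3.14, 3.14, 3.14].

## Interface

Orientations are given as a unit quaternion [x, y, z, w].
In Python, from workcell import r, command_gripper, optics gives the robot as it stands. The module is installed in compiled form; this text tells all that it offers. Calls block until the motion is done:
- r.reach(position, orientation): joint-space move of the TCP to a pose.
- r.move_straight(position, orientation=None, speed=0.15, max_force=None): straight line of the TCP; orientation=None keeps the orientation; speed is the mean speed in m/s. With max_force (N) it stops when the force on the tool has changed by that much, and returns True; else False.
- r.movej(angles): joint-space move.
- command_gripper(opening, force=None): finger opening in m; force is the grip in N (None keeps the last); returns when the fingers have stopped.
- r.hold(seconds).
- r.solve_ik(position, orientation): joint angles nearest the present ones, or None.
- r.read_state(): the state.
- optics.get_image(name): name is "side" or "top"; returns (picture, depth): 400x640x3 uint8, red, green, blue; 400x640 float32, m along the optical axis (not along the pixel's ray), 0 where there is no reading.
- optics.camera_model(name): a dict with "K" (3x3 intrinsics, pixels), "R" (3x3) and "t" (3): a world point X has camera coordinates R X + t. Camera axes: x right, y down, z forward; pixel columns grow to the right and rows downward; lengths in m; the calibration is good to about 2 mm. A picture is of the moment at which its call begins. camera_model takes no time and is no camera call.
A pose or a line that the arm cannot do raises r.PlanningError and nothing moves.
- r.finish_job(): hands the job in; it is judged then, once.
The state is a dict: "time_s": time; "joint_positions": joint angles; "dq": joint speeds; "tau": joint torques, N m; "eef_pos": TCP position; "eef_rot": TCP orientation; "contact_force": force on the tool from outside, world axes, zero at the start; "torque": the same for the moment, N m; "grip_width": finger opening in m; "grip_force": force on a finger pad.
Only numpy, scipy, OpenCV 4.12 (cv2) and the standard library are available. Lean on these libraries where they do the work, as an engineer would, in place of code of your own. Each camera call takes 0.05 s, during which the arm holds its last target. There are 200 camera calls.

## Working session

There is one attempt and no reset: what is moved stays moved. The work goes in short steps, each a Python script; the robot and the scene stay as the last script left them, time stands still between calls to the robot, and variables do not carry over. Pictures are saved under pics/ and viewed, at most 14 in all, crops included, and the job is handed in when it is done.

```bash
mkdir -p pics; python3 - <<'E'
from workcell import r, optics
import cv2, numpy as np
for n in ("top","side"):
    im,d=optics.get_image(n); cv2.imwrite(f"pics/{n}0.png",im[:,:,::-1]); np.savez(f"{n}0.npz",im=im,d=d)
    m=optics.camera_model(n); print(n,np.round(m["K"],1).tolist(),np.round(m["R"],3).tolist(),np.round(m["t"],3)); print((-m["R"].T@m["t"]).round(3))
s=r.read_state(); print(s["time_s"],s["eef_rot"],s["grip_width"],r.tip_extent)
E
```

```text
top [[420.5, 0.0, 324.7], [0.0, 420.5, 198.8], [0.0, 0.0, 1.0]] [[-0.012, -1.0, -0.004], [-0.999, 0.012, -0.052], [0.052, 0.004, -0.999]] [0.031 0.536 1.196]
[0.473 0.02  1.222]
side [[442.5, 0.0, 311.7], [0.0, 442.5, 196.8], [0.0, 0.0, 1.0]] [[0.844, -0.536, -0.006], [-0.278, -0.427, -0.861], [0.459, 0.728, -0.509]] [-0.434  0.255  1.036]
[-0.038 -0.878  0.744]
0.1 [ 1.95168294e-01  9.80769538e-01 -6.31465023e-04 -2.25867171e-04] 0.08547518624528792 0.025
```

View pics/top0.png

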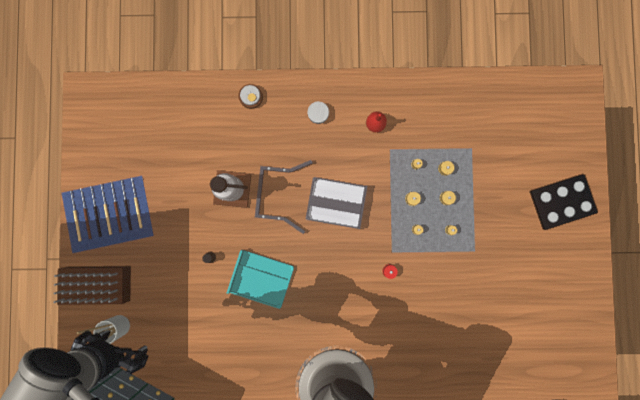

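View pics/side0.png

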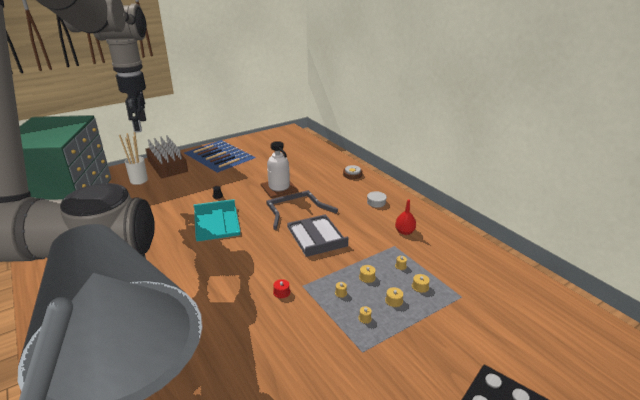

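Candidates, top view:
- **Brass barrels:** (418,163), (448,167), (414,198), (449,198), (419,230) and (452,230). The red barrel at (390,271) is a decoy.
- **Trays:** aluminium with dark walls at (339,203) is the carrier. Teal at (262,278) and the black tray at (563,202) are decoys.
- **Station and bottle:** the station is at about (285,195) and the bottle at (228,187).
- **Bystanders:** blower (376,121), tin (318,112), loupe (209,257).

Next I measure these and check the choice in a crop.

```bash
cat > h.py <<'E'
import numpy as np, cv2
from workcell import r, optics, command_gripper
def ray(n,uv,z):
    m=optics.camera_model(n); K,R,t=m["K"],m["R"],m["t"]
    uv=np.atleast_2d(np.asarray(uv,float)); d=np.c_[(uv-[K[0,2],K[1,2]])/[K[0,0],K[1,1]],np.ones(len(uv))]@R
    c=-R.T@t; return (c+d*((z-c[2])/d[:,2])[:,None])
def heights(n,d):
    m=optics.camera_model(n); K,R,t=m["K"],m["R"],m["t"]
    v,u=np.mgrid[:400,:640]; P=np.dstack([(u-K[0,2])/K[0,0]*d,(v-K[1,2])/K[1,1]*d,d])
    return (P-t)@R
def barrels(im,n="top"):
    hsv=cv2.cvtColor(im,cv2.COLOR_RGB2HSV)
    m=cv2.inRange(hsv,(18,110,110),(32,255,255))
    k,l,st,c=cv2.connectedComponentsWithStats(cv2.morphologyEx(m,cv2.MORPH_CLOSE,np.ones((3,3))))
    out=[]
    for i in range(1,k):
        if st[i,4]<35: continue
        cnt=max(cv2.findContours((l==i).astype(np.uint8),0,2)[0],key=cv2.contourArea)
        (u,v),rad=cv2.minEnclosingCircle(cnt); out.append((u,v,rad,int(st[i,4]),*ray(n,(u,v),0.022)[0][:2]))
    return out
E
python3 - <<'E'
from h import *
D=np.load("top0.npz");im,d=D["im"],D["d"]
for b in barrels(im): print(np.round(b,3), d[int(b[1]),int(b[0])])
H=heights("top",d); print("bench z",np.median(H[150:250,480:520,2]), "mat", np.median(H[175:185,430:436,2]))
# lane floors: bright, low-saturation in ROI
hsv=cv2.cvtColor(im,cv2.COLOR_RGB2HSV)
roi=np.zeros(im.shape[:2],np.uint8); roi[170:235,300:375]=255
m=cv2.inRange(hsv,(0,0,150),(180,60,255))&roi
for c in cv2.findContours(m,0,2)[0]:
    if cv2.contourArea(c)<100: continue
    b=cv2.boxPoints(cv2.minAreaRect(c)); P=ray("top",b,0.004); e=[np.linalg.norm(P[i]-P[i-1]) for i in range(2)]
    print("lane",b.round(1).tolist(),P.mean(0).round(4),np.round(e,4),P[:,:2].round(3).tolist())
print("tray outline z>6mm");
m=((H[...,2]>0.007)&(H[...,2]<0.05)).astype(np.uint8)
cv2.imwrite("pics/crop1.png",cv2.resize(np.hstack([im[145:240,205:385,::-1],]),None,fx=4.4,fy=4.4,interpolation=cv2.INTER_CUBIC))
hm=np.clip(H[145:240,205:385,2]*4000,0,255).astype(np.uint8)
cv2.imwrite("pics/crop2.png",cv2.resize(hm,None,fx=4.4,fy=4.4,interpolation=cv2.INTER_NEAREST))
E
```

```text
[2.515e+02 9.700e+01 3.640e+00 4.400e+01 8.340e-01 2.340e-01] 1.2143664
[ 4.167e+02  1.633e+02  5.420e+00  7.900e+01  6.350e-01 -2.400e-01] 1.2021487
[ 4.457e+02  1.675e+02  7.716e+00  1.560e+02  6.210e-01 -3.230e-01] 1.1985357
[ 4.47375e+02  1.97125e+02  7.67500e+00  1.60000e+02  5.36000e-01
 -3.25000e-01] 1.1952528
[ 4.12857e+02  1.98500e+02  7.29900e+00  1.46000e+02  5.34000e-01
 -2.27000e-01] 1.1953971
[ 4.17278e+02  2.29500e+02  4.95500e+00  7.50000e+01  4.45000e-01
 -2.37000e-01] 1.1861343
[ 4.510e+02  2.300e+02  5.385e+00  7.400e+01  4.430e-01 -3.330e-01] 1.1896232
bench z -6.176019689565945e-05 mat 0.0006052674203751056
lane [[309.70001220703125, 218.60000610351562], [312.0, 205.5], [359.29998779296875, 213.8000030517578], [357.0, 226.89999389648438]] [ 0.4861 -0.0025  0.004 ] [0.1388 0.0386] [[0.48, 0.069], [0.518, 0.062], [0.492, -0.074], [0.454, -0.067]]
lane [[312.70001220703125, 195.5], [315.70001220703125, 178.1999969482422], [363.8999938964844, 186.60000610351562], [360.8999938964844, 203.89999389648438]] [ 0.559  -0.0147  0.004 ] [0.1418 0.051 ] [[0.547, 0.06], [0.597, 0.05], [0.571, -0.089], [0.521, -0.08]]
tray outline z>6mm
```

View pics/crop1.png

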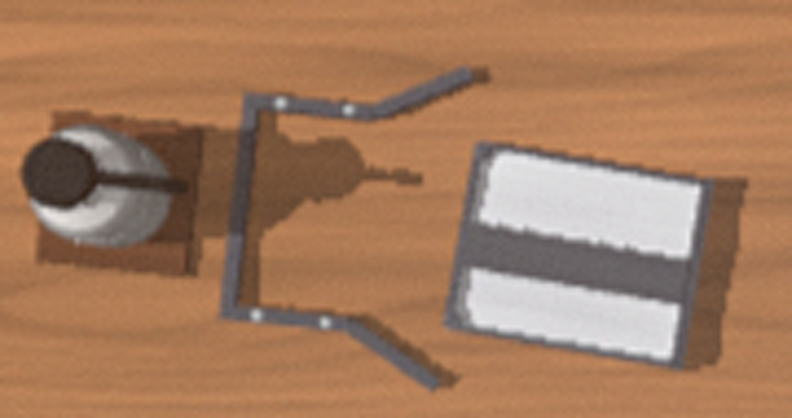

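View pics/crop2.png

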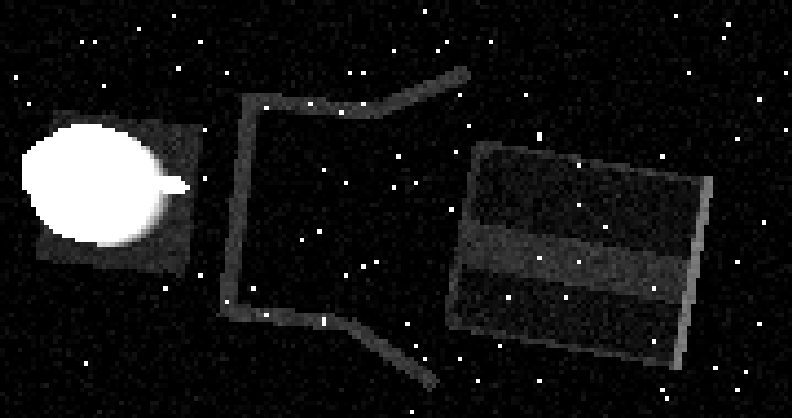

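Carrier confirmed in the crop: aluminium floor, dark walls, push plate on the right (−y) with the taller depth reading, and the wide lane away from the robot. The funnel opens toward it. Now precise poses from depth points.

```bash
cat >> h.py <<'E'
def find(d,H=None,n="top",roi=(0.35,0.75,-0.45,0.12)):
    """barrels by height: discs with top near z=26 (bench) or 30 mm (tray) -> list x,y,z,equiv. diameter"""
    H=heights(n,d) if H is None else H
    z=cv2.medianBlur(H[...,2].astype(np.float32),3)
    m=((z>0.019)&(z<0.045)&(H[...,0]>roi[0])&(H[...,0]<roi[1])&(H[...,1]>roi[2])&(H[...,1]<roi[3])).astype(np.uint8)
    k,l,st,c=cv2.connectedComponentsWithStats(m); out=[]
    for i in range(1,k):
        if st[i,4]<25: continue
        s=l==i; zm=float(np.median(z[s])); p=ray(n,c[i],zm)[0]; f=optics.camera_model(n)["K"][0,0]/d[s].mean()
        out.append((*p[:2],zm,2*np.sqrt(st[i,4]/np.pi)/f,*c[i]))
    return np.array(out)
E
python3 - <<'E'
from h import *
np.set_printoptions(suppress=True,linewidth=150)
D=np.load("top0.npz");im,d=D["im"],D["d"]; H=heights("top",d)
print(find(d,H).round(4))
z=cv2.medianBlur(H[...,2].astype(np.float32),3)
v,u=np.mgrid[:400,:640]
def pts(mask): return H[mask][:,:2].astype(np.float32)
# carrier: everything >6mm in its box
car=(u>300)&(u<372)&(v>172)&(v<235)
P=pts(car&(z>0.007)&(z<0.02)); c,s,a=cv2.minAreaRect(P); print("carrier walls rect",np.round(c,4),np.round(s,4),a, len(P))
P=pts(car&(z>0.022)&(z<0.04)); c,s,a=cv2.minAreaRect(P); print("plate",P.mean(0),np.round(c,4),np.round(s,4),a,len(P))
# station bars
st=(u>252)&(u<320)&(v>155)&(v<238)&(z>0.007)&(z<0.02)&~car
uv=np.c_[u[st],v[st]]; P=ray("top",uv,0.014)[:,:2]
print("station n",len(P)); np.save("st.npy",P)
x,y=P.T
o=P[y>0.19-0]; 
import collections
h=np.histogram(y,20);print(h[0],h[1].round(3))
m=z>0.155-0.03
B=(u>200)&(u<262)&(v>165)&(v<215)
cap=B&(z>0.160)&(z<0.176); q=H[cap]; (cc,rr)=cv2.minEnclosingCircle(q[:,:2].astype(np.float32)); print("cap",q.mean(0),np.median(q[:,2]),cc,rr,len(q))
body=B&(z>0.05)&(z<0.2)
print("plinth", cv2.minAreaRect(pts(B&(z>0.003)&(z<0.012))))
E
```

```text
[[  0.737   -0.1212   0.0357   0.0307 375.1935 127.4301]
 [  0.6353  -0.2401   0.0255   0.0264 417.0299 162.9104]
 [  0.6224  -0.3243   0.0262   0.0383 446.6828 166.9862]
 [  0.5121  -0.0802   0.0285   0.0325 361.8835 206.6019]
 [  0.5365  -0.3253   0.0261   0.0388 447.8581 197.0203]
 [  0.5352  -0.2263   0.0259   0.0381 413.     197.9161]
 [  0.4462  -0.2375   0.0254   0.0264 417.6324 229.1912]
 [  0.4441  -0.3334   0.0255   0.0273 451.5205 229.5616]]
carrier walls rect [0.509  0.0029] [0.1602 0.1643] 79.75422668457031 795
plate [ 0.5129258  -0.08044101] [ 0.5124 -0.0804] [0.0065 0.1183] 79.15776062011719 99
station n 550
[ 10  13  12  13  25  23  25  25  21  24  16  22  23  21  17  20  21  52 111  56] [0.063 0.071 0.08  0.088 0.096 0.104 0.112 0.12  0.128 0.136 0.145 0.153 0.161 0.169 0.177 0.185 0.193 0.201 0.21  0.218 0.226]
cap [0.56904513 0.28526939 0.16636896] 0.1667416594110112 (0.5682625770568848, 0.2725907564163208) 0.0421997606754303 271
plinth ((0.5647788047790527, 0.2823762595653534), (0.1471560150384903, 0.13983416557312012), 89.97541046142578)
```

```bash
python3 - <<'E'
from h import *
np.set_printoptions(suppress=True,linewidth=150)
D=np.load("top0.npz");im,d=D["im"],D["d"]; H=heights("top",d)
z=cv2.medianBlur(H[...,2].astype(np.float32),3); v,u=np.mgrid[:400,:640]
def line(mask,name):
    P=ray("top",np.c_[u[mask],v[mask]],0.014)[:,:2].astype(np.float32)
    f=cv2.fitLine(P,cv2.DIST_HUBER,0,.01,.01).ravel(); n=np.array([-f[1],f[0]]); w=(P-f[2:])@n
    print(name,len(P),"mid",P.mean(0).round(4),"yaw",np.degrees(np.arctan2(f[1],f[0])).round(2),"width",(np.percentile(w,97)-np.percentile(w,3)).round(4)); return f
bar=(z>0.008)&(z<0.02)
s=line(bar&(u>253)&(u<266)&(v>172)&(v<211),"stop")
a=line(bar&(u>266)&(u<286)&(v>163)&(v<174),"far guide")
b=line(bar&(u>264)&(u<280)&(v>210)&(v<222),"near guide")
B=(u>200)&(u<262)&(v>165)&(v<215)
for lo in (0.162,0.165):
    q=H[B&(z>lo)&(z<0.175)]; print("cap",lo,np.median(q,0).round(4),cv2.minAreaRect(q[:,:2].astype(np.float32)),len(q))
hs=cv2.cvtColor(im,cv2.COLOR_RGB2HSV); m=(hs[...,2]<85)&B&(u<229); 
print("cap dark", ray("top",np.c_[u[m],v[m]].mean(0),0.168), m.sum())
s=r.read_state()
from scipy.spatial.transform import Rotation as R
for yaw in (-10,-100,80,170):
    q=(R.from_euler('z',yaw+90,degrees=True)*R.from_euler('x',180,degrees=True)).as_quat(); print(yaw,[None if (k:=r.solve_ik(p,q)) is None else np.round(k,2) for p in ([.62,-.32,.2],[.44,-.33,.03],[.48,0,.1],[.567,.28,.2])])
E
```

```text
stop 146 mid [0.5597 0.2151] yaw -6.8 width 0.0102
far guide 69 mid [0.6254 0.1643] yaw 82.55 width 0.0095
near guide 54 mid [0.4862 0.1766] yaw 81.66 width 0.0094
cap 0.162 [0.5687 0.2924 0.1672] ((0.5700894594192505, 0.2735920548439026), (0.08110037446022034, 0.03831255063414574), 89.48114776611328) 240
cap 0.165 [0.5692 0.2936 0.1676] ((0.5696326494216919, 0.2933804392814636), (0.037793099880218506, 0.038936883211135864), 48.22566604614258) 199
cap dark [[0.56879489 0.29106517 0.168     ]] 204
-10 [array([-0.59,  0.71,  1.05,  0.  ,  1.38, -0.41]), array([-0.78,  0.66,  1.7 ,  0.  ,  0.78, -0.61]), array([-0.16,  0.46,  1.85, -0.  ,  0.84,  0.01]), array([ 0.34,  0.58,  1.29, -0.  ,  1.27,  0.51])]
-100 [array([-0.59,  0.71,  1.05, -0.  ,  1.38,  1.16]), array([-0.78,  0.66,  1.7 , -0.  ,  0.78,  0.96]), array([-0.16,  0.46,  1.85, -0.  ,  0.84,  1.59]), array([ 0.34,  0.58,  1.29, -0.  ,  1.27,  2.08])]
80 [array([-0.59,  0.71,  1.05,  0.  ,  1.38, -1.98]), array([-0.78,  0.66,  1.7 ,  0.  ,  0.78, -2.18]), array([-0.16,  0.46,  1.85,  0.  ,  0.84, -1.56]), array([ 0.34,  0.58,  1.29,  0.  ,  1.27, -1.06])]
170 [array([-0.59,  0.71,  1.05, -0.  ,  1.38,  2.73]), array([-0.78,  0.66,  1.7 , -0.  ,  0.78,  2.53]), None, array([ 0.34,  0.58,  1.29,  0.  ,  1.27, -2.63])]
```

```bash
cat >> h.py <<'E'
from scipy.spatial.transform import Rotation as Rot
CAR=(np.array([0.526,-0.0075]),-10.3); STA=(np.array([0.549,0.1307]),-7.0)
def quat(yaw): return (Rot.from_euler('z',yaw+90,degrees=True)*Rot.from_euler('x',180,degrees=True)).as_quat()
def w(frame,x,y):
    a=np.radians(frame[1]); return frame[0]+np.array([[np.cos(a),-np.sin(a)],[np.sin(a),np.cos(a)]])@[x,y]
ZG,ZH=0.034,0.11
def look(): return find(optics.get_image("top")[1],roi=(0.36,0.70,-0.45,-0.11))
def pick(p,D,q):
    command_gripper(D+0.022,40)
    r.move_straight([*p,ZH],q,0.3); hit=r.move_straight([*p,ZG],None,0.12,max_force=15)
    command_gripper(D-0.01,40); s=r.read_state()
    print("pick",np.round(p,4),"hit",hit,"w",round(s["grip_width"],4),"z",s["eef_pos"][2].round(4)); return hit,s["grip_width"]
def place(p,D,q):
    r.move_straight([*r.read_state()["eef_pos"][:2],ZH],None,0.2)
    wd=r.read_state()["grip_width"]; r.move_straight([*p,ZH],q,0.25)
    hit=r.move_straight([*p,ZG+0.005],None,0.1,max_force=10)
    s=r.read_state(); print("place",np.round(p,4),"hit",hit,"w",round(wd,4),round(s["grip_width"],4),"z",s["eef_pos"][2].round(4),s["time_s"])
    command_gripper(D+0.014); r.move_straight([*p,ZH],None,0.2)
E
python3 - <<'E'
from h import *
q=quat(CAR[1]); r.reach([0.52,-0.1,0.2],q)
L=look(); print(L.round(3)); b=L[(L[:,3]>.033)]; b=b[np.argmax(b[:,1])]
pick(b[:2],.038,q)
im,_=optics.get_image("side"); cv2.imwrite("pics/s1.png",cv2.resize(im[200:350,290:450,::-1],None,fx=4,fy=4,interpolation=cv2.INTER_CUBIC)); print(r.read_state()["time_s"])
E
```

```text
[[ 6.35000e-01 -2.40000e-01  2.50000e-02  2.70000e-02  4.16971e+02
   1.62941e+02]
 [ 6.22000e-01 -3.24000e-01  2.60000e-02  3.90000e-02  4.46612e+02
   1.67048e+02]
 [ 5.37000e-01 -3.26000e-01  2.60000e-02  3.90000e-02  4.47898e+02
   1.96959e+02]
 [ 4.44000e-01 -3.34000e-01  2.60000e-02  2.70000e-02  4.51583e+02
   2.29583e+02]]
pick [ 0.6223 -0.3242] hit False w 0.0367 z 0.0356
5.1
```

View pics/s1.png

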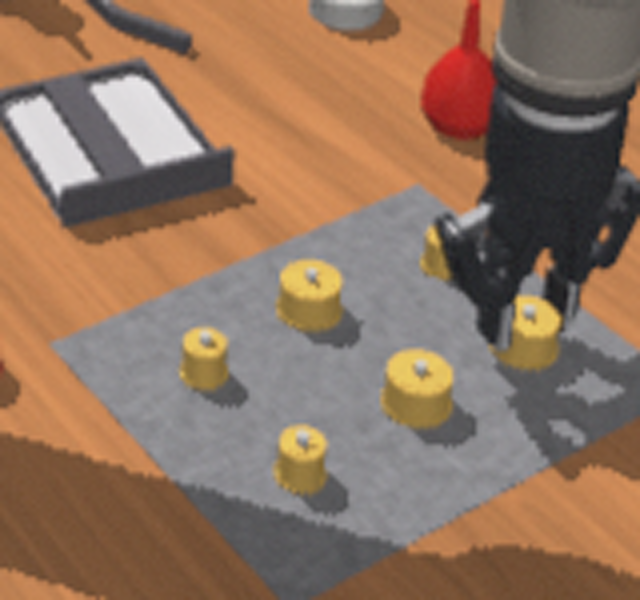

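The held barrel is the far large one, with the fingertips above its wheel. I'll place it and carry on with a loop that looks before each pick.

```bash
cat > run.py <<'E'
from h import *
import sys
q=quat(CAR[1])
slots={"L":[(34,47),(34,0),(34,-46)],"S":[(-40,47),(-40,0),(-40,-46)]}
def slot(k,i): x,y=slots[k][i]; return w(CAR,x/1000,y/1000)
E
python3 - <<'E'
from run import *
place(slot("L",0),.038,q)
L=look(); print(L[:,:4].round(3))
im,_=optics.get_image("top"); cv2.imwrite("pics/t1.png",im[::1,:,::-1][130:260,240:480].repeat(3,0).repeat(3,1)); print(r.read_state()["time_s"])
E
```

```text
place [0.5679 0.0327] hit True w 0.0366 0.036 z 0.0387 7.925
[[ 0.635 -0.24   0.026  0.027]
 [ 0.537 -0.326  0.026  0.039]
 [ 0.535 -0.226  0.026  0.038]
 [ 0.446 -0.238  0.026  0.026]
 [ 0.444 -0.334  0.026  0.027]]
8.8333
```

View pics/t1.png

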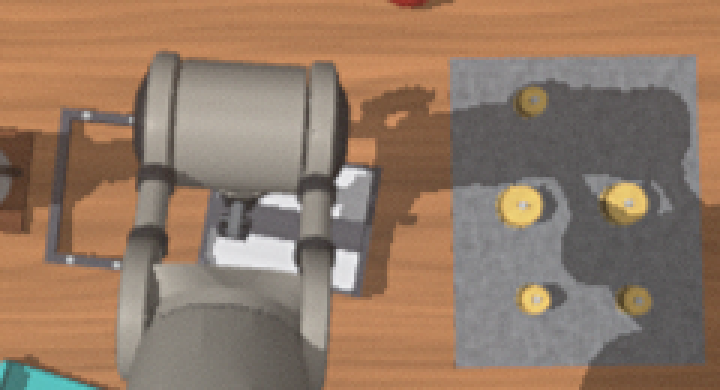

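```bash
cat >> run.py <<'E'
def intray():
    im,d=optics.get_image("top"); T=find(d,roi=(0.43,0.63,-0.072,0.08)); c,s=np.cos(np.radians(CAR[1])),np.sin(np.radians(CAR[1]))
    if len(T): xy=(T[:,:2]-CAR[0])@np.array([[c,-s],[s,c]]); print("tray",np.c_[xy*1000,T[:,2:4]*1000].round(1).tolist())
    return im
def go(k,i):
    D={"L":.038,"S":.026}[k]
    L=look(); b=L[np.abs(L[:,3]-D)<.006]; b=b[np.argmin(b[:,1])]
    pick(b[:2],D,q); im=intray(); place(slot(k,i),D,q); return im
E
python3 - <<'E'
from run import *
im=go("L",1); cv2.imwrite("pics/t2.png",im[130:260,240:480,::-1].repeat(3,0).repeat(3,1))
E
```

```text
pick [ 0.5364 -0.3257] hit False w 0.0367 z 0.0353
tray [[34.1, 45.9, 29.9, 38.2]]
place [ 0.5595 -0.0136] hit True w 0.0362 0.0365 z 0.0385 14.275
```

View pics/t2.png

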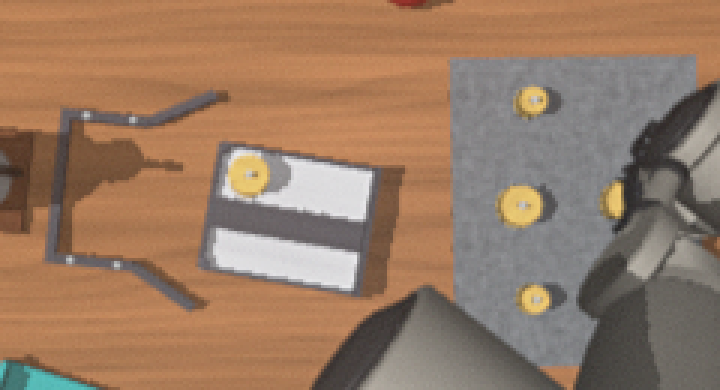

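The first barrel is standing in the wide lane within 1 mm of target, top at 29.9 mm. On to the rest.

```bash
python3 - <<'E'
from run import *
go("L",2)
for i in range(3): go("S",i)
r.reach([0.45,-0.3,0.2],q); im=intray(); print(look()[:,:4].round(3) if len(look()) else "mat empty", r.read_state()["time_s"])
cv2.imwrite("pics/t3.png",im[130:260,200:460,::-1].repeat(3,0).repeat(3,1))
E
```

```text
pick [ 0.5352 -0.2262] hit False w 0.0367 z 0.0352
tray [[34.0, 45.8, 29.5, 38.4], [33.6, -1.2, 29.9, 38.5]]
place [ 0.5512 -0.0588] hit True w 0.0362 0.0369 z 0.0385 19.475
pick [ 0.4441 -0.3333] hit False w 0.0241 z 0.0351
tray [[34.0, 45.8, 29.7, 37.8], [33.9, -1.2, 29.9, 37.9], [33.5, -44.7, 29.4, 35.0]]
place [0.495  0.0459] hit True w 0.0243 0.0243 z 0.0391 25.7667
pick [ 0.6356 -0.2404] hit False w 0.0244 z 0.0354
tray [[34.1, 45.8, 29.3, 38.4], [33.8, -1.3, 29.6, 37.8], [33.5, -44.7, 30.3, 34.9], [-38.1, 47.0, 30.3, 24.4]]
place [ 4.866e-01 -3.000e-04] hit True w 0.0242 0.0243 z 0.0391 31.7667
pick [ 0.4464 -0.2379] hit False w 0.0243 z 0.035
tray [[34.1, 46.0, 29.9, 37.9], [33.9, -1.2, 29.4, 38.2], [33.5, -44.7, 29.7, 34.9], [-39.4, 45.7, 30.0, 26.2], [-39.7, -0.8, 29.2, 26.0]]
place [ 0.4784 -0.0456] hit True w 0.0242 0.024 z 0.039 37.1667
tray [[34.1, 46.0, 29.3, 38.2], [33.6, -1.2, 29.8, 38.5], [33.6, -44.7, 29.4, 34.7], [-39.4, 45.7, 29.6, 26.5], [-39.6, -0.7, 29.4, 25.8], [-39.1, -46.9, 29.2, 25.6]]
mat empty 39.1333
```

View pics/t3.png

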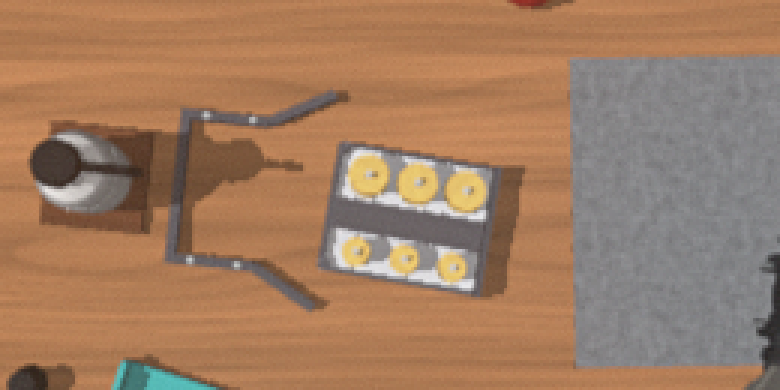

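All six barrels are upright in their lanes. Next is the push with the open gripper, so two fingers bear on the plate.

```bash
cat > push.py <<'E'
from run import *
def rel(p,F): 
    a=np.radians(F[1]); return np.array([[np.cos(a),np.sin(a)],[-np.sin(a),np.cos(a)]])@(np.asarray(p)-F[0])
def rep(t): s=r.read_state(); print(t,"st-frame mm",(rel(s["eef_pos"][:2],STA)*1000).round(1),"z",s["eef_pos"][2].round(4),"F",s["contact_force"].round(1),"t",s["time_s"])
E
python3 - <<'E'
from push import *
qs=quat(STA[1]); command_gripper(0.085)
p=w(CAR,-.001,-.118); r.move_straight([*p,0.15],qs,0.25); print(r.move_straight([*p,0.031],None,0.1,max_force=8)); rep("down")
print(r.move_straight([*w(STA,-.003,-.150),0.031],None,0.06,max_force=20)); rep("mid")
print(r.move_straight([*w(STA,-.001,-.105),0.031],None,0.05,max_force=20)); rep("near")
im,_=optics.get_image("side"); cv2.imwrite("pics/s2.png",cv2.resize(im[150:290,230:400,::-1],None,fx=4,fy=4,interpolation=cv2.INTER_CUBIC))
E
```

```text
False
down st-frame mm [ -13.4 -257.8] z 0.0316 F [ 0.1 -0.5  0. ] t 41.9083
False
mid st-frame mm [  -1.5 -150.1] z 0.0316 F [ 1.8 -6.5  1. ] t 43.8667
False
near st-frame mm [  -0.8 -104.6] z 0.0314 F [ 0.7 -3.8  2.6] t 44.9167
```

View pics/s2.png

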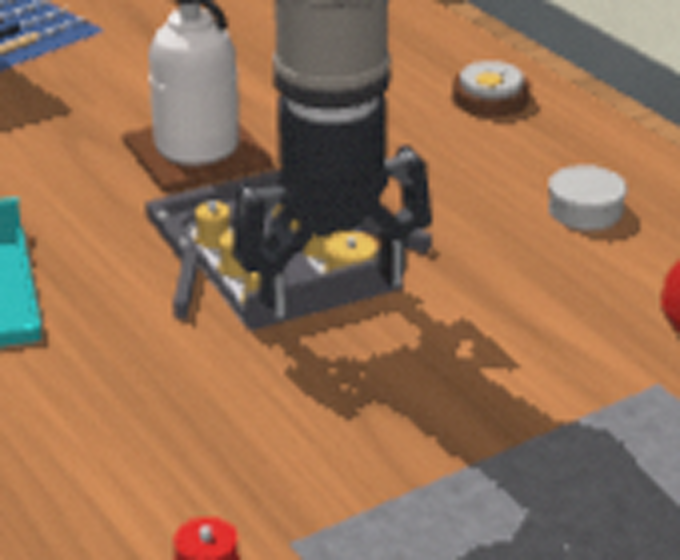

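The tray is entering the guides squarely. Final push to the stop.

```bash
python3 - <<'E'
from push import *
print(r.move_straight([*w(STA,-.0005,-.070),0.031],None,0.03,max_force=22)); rep("stop"); r.hold(0.3); rep("held")
p=r.read_state()["eef_pos"]; r.move_straight([*(p[:2]-w(STA,0,.04)+STA[0]),0.031],None,0.1); rep("back")
x=r.read_state()["eef_pos"]; r.move_straight([x[0],x[1],.2],None,.25); r.reach([0.45,-0.3,0.2],quat(-7))
im,d=optics.get_image("top"); np.savez("t4.npz",im=im,d=d); cv2.imwrite("pics/t4.png",cv2.resize(im[145:240,200:350,::-1],None,fx=5,fy=5,interpolation=cv2.INTER_CUBIC))
T=find(d,roi=(.4,.66,.02,.24)); print(np.c_[[rel(t[:2],STA)*1000 for t in T],T[:,2:4]*1000].round(1))
H=heights("top",d); z=cv2.medianBlur(H[...,2].astype(np.float32),3); 
m=(z>.022)&(z<.04)&(H[...,0]>.46)&(H[...,0]<.62)&(H[...,1]>.03)&(H[...,1]<.075)
c,s,a=cv2.minAreaRect(H[m][:,:2].astype(np.float32)); print("plate",rel(c,STA)*1000,s,a)
E
```

```text
True
stop st-frame mm [  0.1 -88.7] z 0.0312 F [ 2.3 -4.4  2.3] t 45.6667
held st-frame mm [ -0.2 -88.8] z 0.031 F [ 0.1 -2.7  1.1] t 45.9667
back st-frame mm [  -0.3 -128.8] z 0.0309 F [ 1.  -0.4  0.8] t 46.5167
[[ 34.5  45.2  29.6  38. ]
 [ 22.1 -58.8  29.   49.1]
 [ 34.6  -2.   29.9  38.9]
 [-39.1  44.9  29.   26.6]
 [-38.4  -1.7  29.5  26. ]
 [-38.2 -48.   29.7  26. ]]
plate [  1.98798969 -68.68187673] (0.02581319771707058, 0.11659615486860275) 89.57979583740234
```

View pics/t4.png

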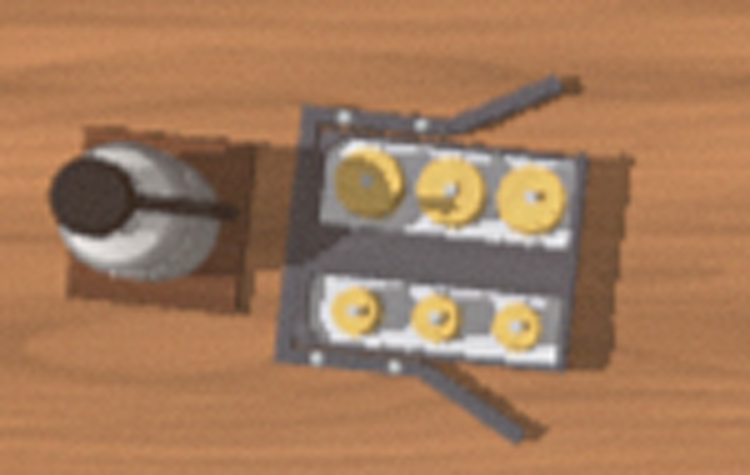

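It stopped where expected. I'll press once more, slowly and harder, to confirm it is the stop, then pump the cap.

```bash
python3 - <<'E'
from push import *
q=quat(-7); p=w(STA,0,-.125)
r.reach([*p,.12],q); r.move_straight([*p,.031],None,.1,max_force=8)
r.move_straight([*w(STA,0,-.094),.031],None,.08,max_force=10); rep("pre")
print(r.move_straight([*w(STA,0,-.080),.031],None,.012,max_force=32)); rep("pushed")
r.move_straight([*p,.031],None,.1); r.move_straight([*p,.27],None,.25); command_gripper(0.0)
c=(0.569,0.2933); r.move_straight([*c,.26],q,.25); r.move_straight([*c,.20],None,.12,max_force=3); r.hold(.2); rep("above")
for i in range(3):
    print(r.move_straight([*c,.172],None,.03,max_force=16)); rep("bottom"); r.hold(.2); rep("held")
    r.move_straight([*c,.202],None,.06); r.hold(.6); rep("up")
r.move_straight([*c,.27],None,.2); r.move_straight([.5,0,.27],None,.3); r.reach([0.45,-0.3,0.25],q)
im,d=optics.get_image("top"); cv2.imwrite("pics/t5.png",im[90:290,195:420,::-1].repeat(3,0).repeat(3,1))
T=find(d,roi=(.4,.66,.02,.24)); print(np.c_[[rel(t[:2],STA)*1000 for t in T],T[:,2:4]*1000].round(1))
H=heights("top",d); z=cv2.medianBlur(H[...,2].astype(np.float32),3); k=H[(z>.150)&(z<.18)&(np.hypot(H[...,0]-.569,H[...,1]-.2933)<.012)]; print("cap z",np.median(k[:,2]),len(k), r.read_state()["time_s"])
E
```

```text
pre st-frame mm [ -0.1 -93.5] z 0.031 F [-0.2 -0.2 -0.1] t 51.4167
True
pushed st-frame mm [  0.1 -88.6] z 0.0309 F [-0.2 -4.3  1.9] t 52.25
above st-frame mm [  0.4 164. ] z 0.2011 F [ 0.  -0.4 -0.9] t 56.8
True
bottom st-frame mm [  0.3 164. ] z 0.1813 F [-1.3 -1.   5.9] t 57.475
held st-frame mm [  0.2 164. ] z 0.1811 F [-1.6 -0.   7. ] t 57.675
up st-frame mm [  0.  163.8] z 0.202 F [-0.6 -0.   0.6] t 58.7833
True
bottom st-frame mm [  0.2 163.9] z 0.1813 F [-1.7 -0.8  6.5] t 59.5083
held st-frame mm [  0.2 163.9] z 0.1811 F [-1.8 -1.1  6.1] t 59.7083
up st-frame mm [  0.  163.8] z 0.202 F [-0.   0.  -0.8] t 60.8167
True
bottom st-frame mm [  0.2 163.9] z 0.1813 F [-1.4 -0.4  5. ] t 61.5417
held st-frame mm [  0.2 163.9] z 0.1811 F [-2.1 -0.1  6.8] t 61.7417
up st-frame mm [  0.  163.8] z 0.202 F [0.7 0.1 0.7] t 62.85
[[ 34.9  45.4  30.   38. ]
 [ 34.8  -1.8  29.4  38.7]
 [ 22.1 -58.8  29.6  49. ]
 [-38.7  44.5  29.5  26.6]
 [-38.1  -1.4  30.   26.4]
 [-38.2 -48.   29.6  26. ]]
cap z 0.16712998823271796 70 65.7167
```

View pics/t5.png

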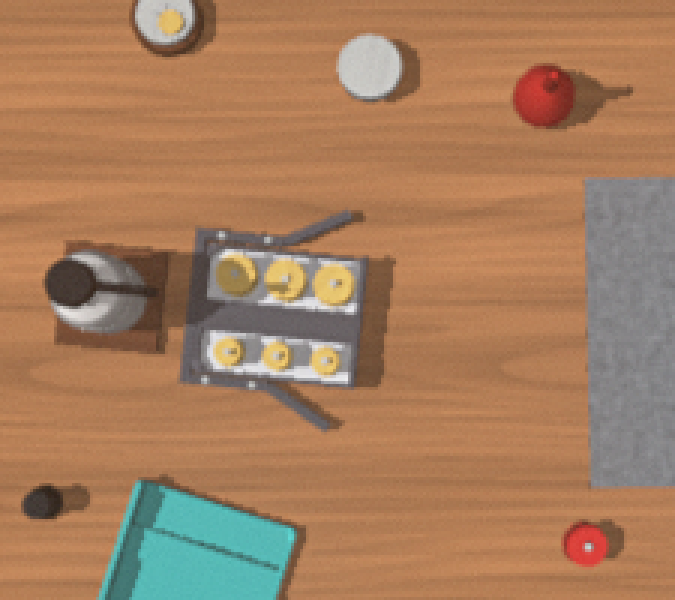

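Tray seated: a 32 N push stops at the same place as before. The cap bottomed at the expected height, but I'll add two firmer presses to make full travel certain, then hand in.

```bash
python3 - <<'E'
from push import *
q=quat(-7); c=(0.569,0.2933)
r.reach([.5,0,.27],q); r.move_straight([*c,.27],None,.3); r.move_straight([*c,.20],None,.12,max_force=3)
for i in range(2):
    print(r.move_straight([*c,.1785],None,.03,max_force=35)); rep("bottom"); r.hold(.3); rep("held")
    r.move_straight([*c,.204],None,.06); r.hold(.7); rep("up")
r.move_straight([*c,.27],None,.2); r.move_straight([.5,0,.27],None,.3); r.reach([0.45,-0.3,0.25],q)
im,d=optics.get_image("top")
T=find(d,roi=(.4,.66,.02,.24)); print(np.c_[[rel(t[:2],STA)*1000 for t in T],T[:,2:4]*1000].round(1))
H=heights("top",d); z=cv2.medianBlur(H[...,2].astype(np.float32),3); k=H[(z>.150)&(z<.18)&(np.hypot(H[...,0]-.569,H[...,1]-.2933)<.012)]; print("cap z",np.median(k[:,2]))
if len(T)==6: print(r.finish_job())
E
```

```text
False
bottom st-frame mm [  0.4 164.1] z 0.1809 F [-3.4 -0.6 14.9] t 69.6417
held st-frame mm [  0.4 164.1] z 0.1809 F [-2.7 -1.8 15.1] t 69.9417
up st-frame mm [  0.  163.8] z 0.204 F [0.3 0.8 0. ] t 71.2167
False
bottom st-frame mm [  0.2 163.9] z 0.1809 F [-4.6 -0.9 14.6] t 72.2167
held st-frame mm [  0.2 163.9] z 0.1809 F [-4.6 -2.7 15. ] t 72.5167
up st-frame mm [  0.  163.8] z 0.204 F [-0.3  0.3  0.3] t 73.7917
[[ 34.7  45.2  29.5  37.9]
 [ 34.9  -1.8  29.6  38.8]
 [ 22.3 -58.6  29.3  49. ]
 [-38.6  44.6  28.7  26.6]
 [-38.1  -1.4  29.7  26. ]
 [-38.2 -48.   29.   26. ]]
cap z 0.16826357283946003
the job is handed in; nothing more can be done
None
```

Job handed in at about 75 s: all six barrels stand upright in their lanes, the tray is home against the stop, the cap was pressed fully down at least twice with a full return each time, and the blower, tin and loupe were not touched.

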